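# Raise the model hood's sash to its height mark

### The job

Open the sash of the small extraction hood on the desk to its working height: draw the bolt all the way back to free the sash, then push the sash up under its front lip until you feel it come up firmly against the hidden rubber buffer near the height pointer. Press it home against the buffer firmly but without forcing it, then let go and leave the sash standing up there with the bolt still drawn; do not disturb the things on the desk.

Things in the scene. Friction and masses are not known exactly. Their poses are not given: they have to be found in the camera images.
- hood: Fixed bench-top extraction hood, a clear box in an aluminium frame. Origin: on the desk under the middle of the sash plane; x points into the hood (away from the robot), y left along the sash, z up. Grey base board 16 mm thick, x -140 to +190 mm, 500 mm wide. Front posts 25 x 30 mm at y +190 and -190 mm, 450 mm tall. Place and yaw vary; everything on it follows.
- lip (a point): Middle of the round nose (radius 6 mm) that edges the sash's front lip. The lip is a level plate 10 mm thick and 280 mm long (140 mm either side of this point along the hood's y), standing 45 mm out from the clear sash towards the robot. 120 mm above the desk when down; free space under it to the base board. Fingers tilted 30 to 45 degrees from straight down (tips away from the robot) fit under the nose from the front.
- sash (a joint): Rise of the sash in m, straight up: 0 down (start), 0.175 top. Counterbalanced: it stays where left takes 2.5 to 4.5 N to raise. The shot bolt stops it within 5 mm. Pressed home = 8 N or more of push against the buffer, kept for about half a second; over 22 N of contact force between robot and sash at any time is forcing it. Let go, it springs back 1 to 3 mm and stays.
- bolt_knob (a point): The bolt's upright black knob, a post 16 mm in diameter; this point is on its axis, 22 mm below its top and 26 mm above the flat bolt plate carrying it, about 164 mm above the desk, 93 mm in front of the left post's front face. The bolt's steel tongue (26 to 58 mm from the knob's axis towards the hood's -y) lies over the left end of the lip.
- bolt (a joint): Travel of the bolt in m towards the hood's +y (left, outwards): 0 fully shot over the lip, 0.050 fully drawn back (hard stop). Starts at 0 to 0.010, takes about 3 N to slide, stays where left. Counts as drawn back beyond 0.038.
- pointer (a point): Tip of the height pointer, a thin dark steel finger reaching 57 mm forward of the right-hand front post, at the level where the lip point belongs (70 to 130 mm above its start). A rubber buffer hidden in the frame stops the sash where the lip point is anywhere from 8 mm below to 8 mm above the pointer; it cannot be measured, only felt: it yields 1 mm per 5 N, 12 mm at most.
- calculator: Bystander: desk calculator 150 x 105 x 22 mm lying on the desk in front of the hood, to the right; origin under its middle. Not to be moved.
- cup: Bystander: paper cup, 76 mm in diameter, 90 mm tall, on the desk beside the hood's left end; origin under its middle. Not to be moved.
- phone: Bystander: flat black phone 160 x 75 x 9 mm on the desk in front of the hood, to the left; origin under its middle. Not to be moved.

How it is judged:
On the way, in this order (a step that is already met when the one before it is completed fails the run):
1. the bolt is drawn back and the sash is still down (value of joint bolt above 0.038 m and value of joint sash below 0.02 m), for 0.1 s.
2. the sash is pressed up against the buffer at the mark with 8 N or more (z of lip in the frame of pointer above -0.009 m and (contact force between sash and the fingers above 8 N or contact force between sash and the arm above 8 N) and value of joint bolt above 0.038 m), for 0.25 s.
At the end, for the whole second after the job is handed in: The sash stands still with its lip within 11 mm of the pointer's height (where the buffer stops it), having been pressed against the buffer; the bolt is still drawn back beyond 38 mm; the robot has let go (z of lip in the frame of pointer between -0.011 and 0.011 m and velocity of joint sash between -0.01 and 0.01 m/s and value of joint bolt above 0.038 m); the robot touches nothing.
It fails at once if the sash is forced: the robot presses on it with more than 22 N (contact force between sash and the fingers above 22 N or contact force between sash and the arm above 22 N).
It fails at once if the calculator beside the hood is disturbed (distance of calculator from where it was at the start of the episode above 0.02 m).
It fails at once if the cup beside the hood is disturbed (distance of cup from where it was at the start of the episode above 0.02 m).
It fails at once if the phone beside the hood is disturbed (distance of phone from where it was at the start of the episode above 0.02 m).
It also fails if it takes over 67 s, if anything falls off the work surface, if the arm or the gripper's body presses on something with over 40 N, if the wrist force passes 120 N, or if a joint passes its speed limit or range.

### The arm

A 6-joint arm with a two-finger parallel gripper is mounted at the origin on the work surface. World frame = base frame: x ahead of the robot, y to its left, z up, the work surface at z = 0. Lengths are in m, angles in rad, forces in N, time in s.
With the tool pointing down it reaches from about 0.35 to 0.85 m from the base axis. Payload 8.1 kg.
Tool frame: the origin (TCP) lies on the mounting face of the last link; the fingertips stand 186 mm ahead of it and the grasp point (between the pads) lies 167 mm ahead of it; z points along the fingers, y is the line along which they close (so a half turn about z gives the same grasp; the last joint's range is limited). The gripper opens to 93 mm and grips with 3 to 60 N. Pads are 15 mm wide; open, the fingers measure 128 mm over their backs; the gripper's body (75 mm by 188 mm) begins 65 mm behind the grasp point.
Start: joints at [1.241, 0.13, 1.488, -0, 1.523, -0.085], TCP at [0.145, 0.582, 0.405] pointing down, gripper open.
Joint ranges: [-2.96, 2.96], [-0.89, 2.26], [0.02, 2.5], [-1.34, 4.48], [0, 2.73], [-2.66, 2.66]. Speed limits (rad/s): [2.39, 2.39, 2.79, 3.14, 3.14, 3.14].

### API

Orientations are given as a rotation vector (axis times angle).
In Python, from plant import * gives the robot as it stands. The module is installed in compiled form; this text tells all that it offers.
- The arm moves only by the tool arm_command, never from a script. Its argument "increments" is a list of rows, each a list of 6 numbers: the shift along the tool's x, y, z in units of 0.2 m (1.0 is 0.2 m), then the turn, a rotation vector about the tool's x, y, z in units of pi rad (1.0 is pi rad). A call has exactly 5 rows; each row is the pose to reach, as a shift and turn from the pose commanded when the call began, along the tool's axes at that moment, turning the shorter way round; what a row does not reach only later rows make up. A row lasts 1/8 s, in which the tool goes at most 62.5 mm and 10.7 degrees, less where a joint would pass 70% of its speed; a pose out of reach is approached as far as the arm can. A call with a number of a shift or a turn outside -1 to 1 is refused whole. A call with a gripper value outside its range is refused whole. "fingers" is the closure, from -1 (fully open) to 1 (shut), set as the call begins (left out, the last holds). The fingers move at their own pace and stop on an object; "force" is the grip in N (left out, the last holds). Time passes only in rows, so rows that repeat a pose let the fingers close, or fill a call up. It gives the time, the measured TCP pose, the force, the opening and the grip force at its end, in the units of the state.
- read_state(): the state, without advancing time (a new reading comes with each control period).
- read_camera(name): name is "scene" or "top" or "wrist"; returns a dict with "image" (420x560x3 uint8, red, green, blue), "fx", "fy", "cx", "cy" (pixels), "T" (4x4, takes a point from camera to world coordinates). Camera axes: x right, y down, z forward; pixel columns grow to the right and rows downward; lengths in m; the calibration is good to about 2 mm. A picture is of the moment at which its call begins. There is no depth.
- close_job(): hands the job in; it is judged then, once.
The state is a dict: "t": time; "q": joint angles; "dq": joint speeds; "joint_torque": joint torques, N m; "tool_pos": TCP position; "orientation": TCP orientation; "force": force on the tool from outside, world axes, zero at the start; "wrist_torque": the same for the moment, N m; "opening": finger opening in m; "gripper_force": force on a finger pad.
Only numpy, scipy, OpenCV 4.12 (cv2) and the standard library are available. Lean on these libraries where they do the work, as an engineer would, in place of code of your own. Each camera call takes 0.05 s, during which the arm holds its last target. There are 200 camera calls.

## Working session

There is one attempt and no reset: what is moved stays moved. The work goes in short steps, Python scripts to look and compute and a tool call to move; the robot and the scene stay as the last step left them, time stands still between calls to the robot, and variables do not carry over. Pictures are saved under pics/ and viewed, at most 10 in all, crops included, and the job is handed in when it is done.

Besides the shell and the picture viewer there is one more tool, called by a JSON object that holds its "op" and its "data", one argument or row to a line. arm_command: Moves the arm, as the interface text tells. Shifts and turns lie within -1 to 1; 1 stands for 0.2 m of shift or pi rad of turn. Its arguments: {"type":"object","properties":{"increments":{"type":"array","items":{"type":"array","items":{"type":"number","minimum":-1,"maximum":1}}},"fingers":{"type":"number"},"force":{"type":"number"}},"required":["increments"]}

```bash
mkdir -p pics; cat > h.py <<'E'
from plant import *
import numpy as np, cv2
from scipy.spatial.transform import Rotation as R
np.set_printoptions(precision=4,suppress=True)
def snap(n,f):
    c=read_camera(n); cv2.imwrite('pics/'+f,c['image'][:,:,::-1]); np.savez('pics/'+f[:-4],**{k:c[k] for k in('fx','fy','cx','cy','T')}); return c
def ray(c,u,v):
    T=np.array(c['T']); d=T[:3,:3]@np.array([(u-c['cx'])/c['fx'],(v-c['cy'])/c['fy'],1]); return T[:3,3],d
def plane(c,u,v,z):
    o,d=ray(c,u,v); return o+d*(z-o[2])/d[2]
def tri(c1,p1,c2,p2):
    o1,d1=ray(c1,*p1);o2,d2=ray(c2,*p2)
    s=np.linalg.lstsq(np.c_[d1,-d2],o2-o1,rcond=None)[0]
    a=o1+s[0]*d1;b=o2+s[1]*d2; return (a+b)/2,np.linalg.norm(a-b)
def load(f): return {k:v for k,v in np.load('pics/'+f+'.npz').items()}
E
python3 -c "
from h import *
for n in('scene','top','wrist'):
  c=snap(n,n+'0.png'); print(n,c['fx'],c['T'])
a=cv2.imread('pics/scene0.png');b=cv2.imread('pics/top0.png')
print(read_state())"
```

```text
scene 470.9871729813679 [[ 0.9713 -0.2076  0.1158  0.3967]
 [-0.2376 -0.86    0.4516 -0.4108]
 [ 0.0058 -0.4661 -0.8847  1.1022]
 [ 0.      0.      0.      1.    ]]
top 497.85898274345993 [[-0.0017 -0.9829  0.184   0.2788]
 [-0.9997 -0.003  -0.0252  0.1061]
 [ 0.0254 -0.184  -0.9826  1.4359]
 [ 0.      0.      0.      1.    ]]
wrist 355.008351229879 [[ 0.2432  0.939   0.2433  0.0789]
 [ 0.97   -0.2349 -0.063   0.6003]
 [-0.002   0.2513 -0.9679  0.3839]
 [ 0.      0.      0.      1.    ]]
{'t': 0.15, 'q': array([ 1.2406,  0.131 ,  1.489 , -0.    ,  1.523 , -0.0854]), 'dq': array([ 0.0014, -0.0018, -0.0036, -0.0001,  0.0014, -0.0007]), 'joint_torque': array([ -0.0001, -56.0475, -49.2334,   0.0768,   0.0306,  -0.0001]), 'tool_pos': array([0.1453, 0.582 , 0.4039]), 'orientation': array([-0.3836, -3.1178,  0.0022]), 'force': array([-0.3934, -0.0276, -0.0582]), 'wrist_torque': array([ 0.0583, -0.025 ,  0.0215]), 'gripper_force': 0.0, 'opening': 0.09326588836263723}
```

View pics/scene0.png

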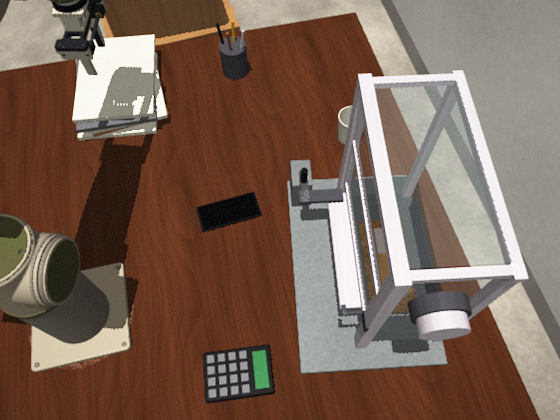

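View pics/top0.png

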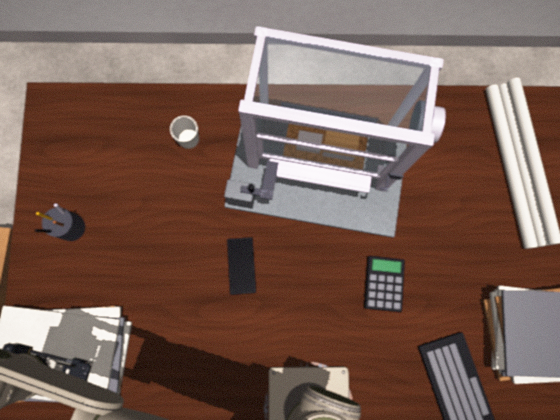

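The scene view shows the hood on the right, with the knob near (304,175) and the lip at x≈345, y 205–310. In the top view the bolt is near (255,188) and the lip runs (275,175)–(370,190). I'll enlarge both.

```bash
python3 -c "
from h import *
a=cv2.imread('pics/scene0.png')[150:350,280:410];b=cv2.imread('pics/top0.png')[140:240,220:410]
a=cv2.resize(a,None,fx=3,fy=3,interpolation=cv2.INTER_CUBIC)
b=cv2.resize(b,None,fx=4,fy=4,interpolation=cv2.INTER_CUBIC)
cv2.imwrite('pics/ca.png',a);cv2.imwrite('pics/cb.png',b)"
```

```text
(no output)
```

View pics/ca.png

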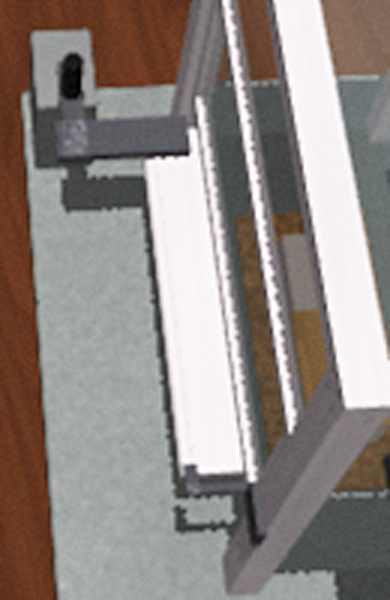

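View pics/cb.png

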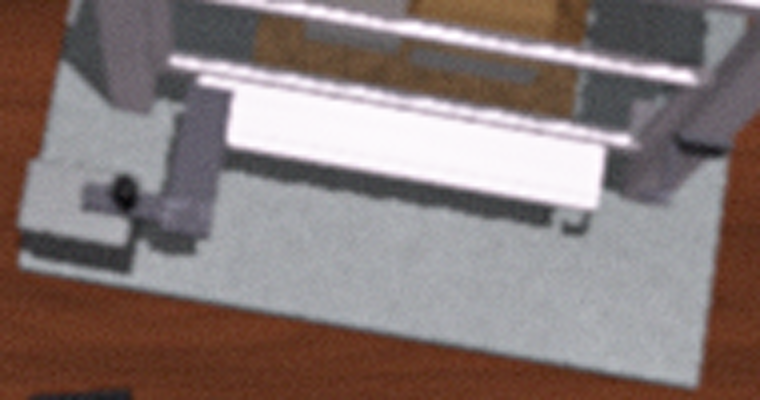

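Scene crop: knob top at crop (72,60), tongue at (185,135), lip right front corner at (185,472). Top crop: knob top at (124,183), lip front right corner at (600,208), board front corners at (20,268) and (700,387).

```bash
python3 -c "
from h import *
s=load('scene0');t=load('top0')
S=lambda x,y:(280+x/3,150+y/3)
U=lambda x,y:(220+x/4,140+y/4)
A=plane(t,*U(20,268),.016);B=plane(t,*U(700,387),.016)
print('board',A,B,np.linalg.norm(A-B))
A2=plane(s,*S(25,95),.016);print('boardS left front',A2)
y=(A-B)[:2]/np.linalg.norm((A-B)[:2]);x=np.array([y[1],-y[0]]);print('yaw',np.arctan2(x[1],x[0]))
o=(A+B)[:2]/2+.14*x;print('origin',o)
for n,p in dict(knobtri=tri(s,S(72,57),t,U(124,180))[0],liptri=tri(s,S(185,472),t,U(600,208))[0],lipT=plane(t,*U(600,208),.122),lipS=plane(s,*S(185,470),.122),lipTl=plane(t,*U(230,147),.122),knobT=plane(t,*U(124,183),.186),knobS=plane(s,*S(72,60),.186),knobmid=plane(s,*S(68,92),.143)).items():
  d=p[:2]-o;print(n,p,'hood',d@x,d@y)
for n,a in dict(phone=t and (241,265),calc=(385,284),cup=(184,132)).items():
  p=plane(t,*a,.01);d=p[:2]-o;print(n,p,d@x,d@y)
"
```

```text
board [0.5546 0.2342 0.016 ] [ 0.4686 -0.2577  0.016 ] 0.499351008137577
boardS left front [0.5612 0.23   0.016 ]
yaw -0.17317218567797918
origin [ 0.6495 -0.0359]
knobtri [0.5786 0.1531 0.1883] hood -0.1023598671859037 0.17388801693903078
liptri [ 0.5767 -0.1652  0.1328] hood -0.04942482655447461 -0.1399535809194824
lipT [ 0.5768 -0.1675  0.122 ] hood -0.048918377414867896 -0.1422396517349305
lipS [ 0.5815 -0.1608  0.122 ] hood -0.04548280936803326 -0.13476375771964436
lipTl [0.6183 0.0838 0.122 ] hood -0.05136398015708421 0.11252003089958826
knobT [0.5775 0.1532 0.186 ] hood -0.10344850477339283 0.173792441818001
knobS [0.578  0.1517 0.186 ] hood -0.10270784680773422 0.1724942862135794
knobmid [0.5758 0.1498 0.143 ] hood -0.10453111579788042 0.17015383794222302
phone [0.3875 0.186  0.01  ] -0.2962993050269456 0.1734204483223188
calc [ 0.3336 -0.2246  0.01  ] -0.27866914705657636 -0.24032729185253887
cup [0.7837 0.3613 0.01  ] 0.06372638251150253 0.4143578192564068
```

{"op": "arm_command", "data": {
  "increments": [
    [-0.25,-0.15,0,0,0,-0.01],
    [-0.5,-0.3,0,0,0,-0.02],
    [-0.75,-0.45,0,0,0,-0.023],
    [-1,-0.6,0,0,0,-0.023],
    [-1,-0.6,0,0,0,-0.023]
  ],
  "fingers": -1
}}

```text
t: 0.78
tool_pos: [0.3128, 0.4147, 0.4046]
orientation: [0.279, 3.129, -0.001]
force: [-0.8, 0.7, 0.4]
opening: 0.0927
gripper_force: 0.0
```

```bash
cat >> h.py <<'E'
O=np.array([.6495,-.0359]);YAW=-.173
HX=np.array([np.cos(YAW),np.sin(YAW),0]);HY=np.array([-HX[1],HX[0],0]);Z=np.array([0,0,1.])
def rot(tilt):
    z=HX*np.sin(tilt)-Z*np.cos(tilt); return np.c_[np.cross(HY,z),HY,z]
def hood(x,y,z): return np.r_[O,0]+HX*x+HY*y+Z*z
def need(tip,tilt,off=.186):
    s=read_state(); Rc=R.from_rotvec(s['orientation']).as_matrix(); Rt=rot(tilt)
    p=tip-off*Rt[:,2]; d=Rc.T@(p-s['tool_pos'])/.2
    w=R.from_matrix(Rc.T@Rt).as_rotvec()/np.pi
    tp=s['tool_pos']+.186*Rc[:,2]-np.r_[O,0]
    print('t',s['t'],'need',np.r_[d,w],'\n tip hood',tp@HX,tp@HY,tp[2],'F',s['force'],'open',s['opening'],s['gripper_force'])
E
python3 -c "
from h import *
need(hood(-.103,.173,.215),0)"
```

```text
t 0.775 need [-1.5365 -1.0574  0.0197 -0.0002  0.0002 -0.0015] 
 tip hood -0.409167284006459 0.38581591532287934 0.21858742564076875 F [-0.7674  0.7406  0.4267] open 0.09271831460591505 0.0
```

{"op": "arm_command", "data": {
  "increments": [
    [-0.2,-0.14,0,0,0,0],
    [-0.4,-0.28,0,0,0,0],
    [-0.6,-0.42,0,0,0,0],
    [-0.8,-0.55,0,0,0,0],
    [-0.9,-0.62,0,0,0,0]
  ]
}}

```text
t: 1.4
tool_pos: [0.4673, 0.2635, 0.4044]
orientation: [-0.272, -3.129, 0.0]
force: [-1.3, -0.3, 0.5]
opening: 0.093
gripper_force: 0.0
```

{"op": "arm_command", "data": {
  "increments": [
    [-0.2,-0.14,0,0,0,0],
    [-0.4,-0.28,0,0,0,0],
    [-0.6,-0.4,0,0,0,0],
    [-0.63,-0.43,0,0,0,0],
    [-0.63,-0.43,0,0,0,0]
  ]
}}

```text
t: 2.02
tool_pos: [0.5755, 0.1584, 0.4042]
orientation: [-0.271, -3.129, -0.0]
force: [-0.3, 0.7, -0.4]
opening: 0.093
gripper_force: 0.0
```

```bash
python3 -c "
from h import *
c=snap('wrist','w1.png');need(hood(-.103,.173,.158),0)
o=np.linalg.inv(c['T'])
for p in(hood(-.103,.173,.186),hood(-.103,.173,.142)):
  q=o@np.r_[p,1];print(q[:2]/q[2]*c['fx']+[c['cx'],c['cy']])"
```

```text
t 2.075 need [-0.019  -0.0307  0.3018  0.0001 -0.0003  0.0004] 
 tip hood -0.10695262786874163 0.17917285142672212 0.21836623632802002 F [-0.4431 -0.2782 -0.1123] open 0.09320286633635816 0.0
[269.9579 238.1779]
[272.0468 216.9662]
```

View pics/w1.png

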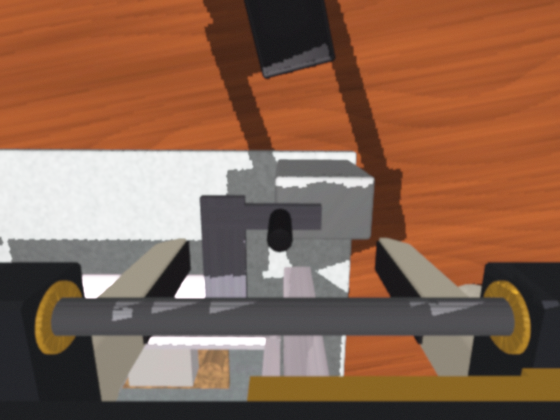

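The wrist view shows the knob top at about (280,238), centred between the fingers. The flat tongue lies left of it at (225,230), at plate level, so I can descend.

{"op": "arm_command", "data": {
  "increments": [
    [-0.02,0,0.1,0,0,0],
    [-0.02,0,0.2,0,0,0],
    [-0.02,0,0.3,0,0,0],
    [-0.02,0,0.32,0,0,0],
    [-0.02,0,0.32,0,0,0]
  ]
}}

```text
t: 2.7
tool_pos: [0.5795, 0.1572, 0.3402]
orientation: [-0.271, -3.129, 0.0]
force: [-0.9, -0.2, 0.3]
opening: 0.0926
gripper_force: 0.0
```

{"op": "arm_command", "data": {
  "increments": [
    [0,0,0,0,0,0],
    [0,0,0,0,0,0],
    [0,0,0,0,0,0],
    [0,0,0,0,0,0],
    [0,0,0,0,0,0]
  ],
  "fingers": 1,
  "force": 12
}}

```text
t: 3.32
tool_pos: [0.5797, 0.1571, 0.3408]
orientation: [-0.271, -3.13, 0.0]
force: [-0.6, -0.2, 0.1]
opening: 0.0474
gripper_force: 0.0
```

{"op": "arm_command", "data": {
  "increments": [
    [0,0,0,0,0,0],
    [0,0,0,0,0,0],
    [0,0,0,0,0,0],
    [0,0,0,0,0,0],
    [0,0,0,0,0,0]
  ]
}}

```text
t: 3.95
tool_pos: [0.5797, 0.157, 0.3407]
orientation: [-0.271, -3.13, 0.0]
force: [-0.3, -1.8, 0.6]
opening: 0.0157
gripper_force: 12.0
```

{"op": "arm_command", "data": {
  "increments": [
    [0,0.03,0,0,0,0],
    [0,0.06,0,0,0,0],
    [0,0.09,0,0,0,0],
    [0,0.12,0,0,0,0],
    [0,0.15,0,0,0,0]
  ]
}}

```text
t: 4.58
tool_pos: [0.585, 0.1871, 0.3407]
orientation: [0.27, 3.13, -0.0]
force: [1.8, -2.5, -0.7]
opening: 0.0155
gripper_force: 12.0
```

{"op": "arm_command", "data": {
  "increments": [
    [0,0.015,0,0,0,0],
    [0,0.03,0,0,0,0],
    [0,0.045,0,0,0,0],
    [0,0.055,0,0,0,0],
    [0,0.06,0,0,0,0]
  ]
}}

```text
t: 5.2
tool_pos: [0.587, 0.1985, 0.3407]
orientation: [0.271, 3.13, -0.0]
force: [3.1, -3.4, -2.3]
opening: 0.0157
gripper_force: 12.0
```

{"op": "arm_command", "data": {
  "increments": [
    [0,0.01,0,0,0,0],
    [0,0.02,0,0,0,0],
    [0,0.025,0,0,0,0],
    [0,0.03,0,0,0,0],
    [0,0.03,0,0,0,0]
  ]
}}

```text
t: 5.82
tool_pos: [0.588, 0.2039, 0.3407]
orientation: [-0.271, -3.13, 0.002]
force: [2.5, -6.0, 0.1]
opening: 0.0158
gripper_force: 12.0
```

{"op": "arm_command", "data": {
  "increments": [
    [0,0.005,0,0,0,0],
    [0,0.01,0,0,0,0],
    [0,0.015,0,0,0,0],
    [0,0.015,0,0,0,0],
    [0,0.015,0,0,0,0]
  ]
}}

```text
t: 6.45
tool_pos: [0.5884, 0.2048, 0.3406]
orientation: [-0.273, -3.128, 0.009]
force: [-0.8, -17.4, 3.1]
opening: 0.0156
gripper_force: 12.0
```

{"op": "arm_command", "data": {
  "increments": [
    [0,0,0,0,0,0],
    [0,0,0,0,0,0],
    [0,0,0,0,0,0],
    [0,0,0,0,0,0],
    [0,0,0,0,0,0]
  ],
  "fingers": -0.2
}}

```text
t: 7.08
tool_pos: [0.5884, 0.2076, 0.3407]
orientation: [-0.27, -3.13, -0.0]
force: [-0.1, 0.3, 0.6]
opening: 0.0554
gripper_force: 0.0
```

The bolt is drawn to its hard stop (sharp force rise at about 48 mm of travel). Next I lift off and go to the lip.

{"op": "arm_command", "data": {
  "increments": [
    [0,0,-0.1,0,0,0],
    [0,0,-0.25,0,0,0],
    [0.1,-0.1,-0.4,0,0,0],
    [0.3,-0.3,-0.4,0,0,0],
    [0.5,-0.5,-0.4,0,0,0]
  ],
  "fingers": 1
}}

```text
t: 7.7
tool_pos: [0.4718, 0.1254, 0.423]
orientation: [0.27, 3.127, 0.001]
force: [0.4, -2.0, 0.9]
opening: 0.0104
gripper_force: 0.0
```

```bash
python3 -c "
from h import *
need(hood(-.13,0,.15),np.radians(50))"
```

```text
t 7.7 need [ 0.351  -0.6419  0.7657  0.0004 -0.2768  0.0002] 
 tip hood -0.20230995889752884 0.1284692397969954 0.23701667132773063 F [ 0.4337 -2.0287  0.8587] open 0.010377213153569027 0.0
```

{"op": "arm_command", "data": {
  "increments": [
    [0.07,-0.13,0.1,0,-0.055,0],
    [0.14,-0.26,0.25,0,-0.11,0],
    [0.21,-0.39,0.4,0,-0.165,0],
    [0.28,-0.52,0.6,0,-0.22,0],
    [0.35,-0.64,0.76,0,-0.277,0]
  ]
}}

```text
t: 8.32
tool_pos: [0.4035, 0.0133, 0.3401]
orientation: [0.202, 2.314, -0.093]
force: [-5.9, -7.3, 10.2]
opening: 0.0003
gripper_force: 0.0
```

{"op": "arm_command", "data": {
  "increments": [
    [0,0,0,0,0,0],
    [0,0,0,0,0,0],
    [0,0,0,0,0,0],
    [0,0,0,0,0,0],
    [0,0,0,0,0,0]
  ]
}}

```text
t: 8.95
tool_pos: [0.4028, 0.0141, 0.3381]
orientation: [0.202, 2.319, -0.091]
force: [0.6, 0.0, 0.2]
opening: 0.0003
gripper_force: 0.0
```

```bash
python3 -c "
from h import *
t=np.radians(50)
need(hood(-.12,0,.072),t);need(hood(-.042,0,.072),t);print(read_state()['q']);snap('scene','s2.png')
a=cv2.imread('pics/s2.png')[120:370,200:440];cv2.imwrite('pics/s2c.png',cv2.resize(a,None,fx=2.4,fy=2.4))"
```

```text
t 8.95 need [ 0.5706 -0.0317  0.4632 -0.0012 -0.0183  0.0002] 
 tip hood -0.11625471766280542 0.006039170347305979 0.21055463529957744 F [0.6113 0.0107 0.2253] open 0.000296860222574572 0.0
t 8.95 need [ 0.3031 -0.0307  0.747  -0.0012 -0.0183  0.0002] 
 tip hood -0.11625471766280542 0.006039170347305979 0.21055463529957744 F [0.6113 0.0107 0.2253] open 0.000296860222574572 0.0
[-0.0471 -0.8924  2.4972 -0.143   0.7311 -1.3779]
```

View pics/s2c.png

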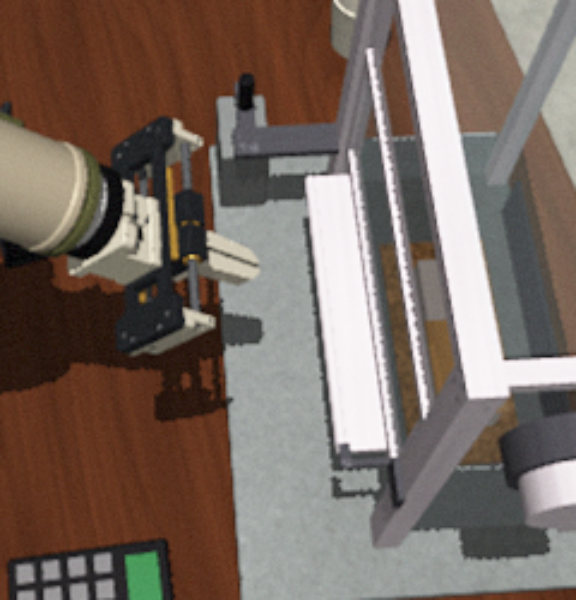

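The picture shows the tongue clear of the lip's left end, with the fingers in front of the lip. The arm is folded right up, so I'll use 40° of tilt.

```bash
python3 -c "
from h import *
t=np.radians(40)
need(hood(-.085,0,.072),t)"
```

```text
t 9.0 need [ 0.2885 -0.031   0.5951 -0.0012  0.0372  0.0001] 
 tip hood -0.11623174653286887 0.00597000986794075 0.21051498633487326 F [-0.5596 -0.2247  0.3046] open 0.0002398893975457923 0.0
```

{"op": "arm_command", "data": {
  "increments": [
    [0.06,-0.01,0.12,0,0.02,0],
    [0.12,-0.02,0.24,0,0.037,0],
    [0.17,-0.03,0.36,0,0.037,0],
    [0.23,-0.03,0.48,0,0.037,0],
    [0.29,-0.03,0.595,0,0.037,0]
  ]
}}

```text
t: 9.62
tool_pos: [0.4482, -0.0007, 0.2135]
orientation: [0.213, 2.435, -0.082]
force: [0.4, -0.7, 0.5]
opening: 0.0008
gripper_force: 0.0
```

```bash
python3 -c "
from h import *
t=np.radians(40)
need(hood(-.042,0,.072),t);print(read_state()['q'])"
```

```text
t 9.625 need [-0.167   0.0006  0.1342 -0.0013  0.0003 -0.0001] 
 tip hood -0.08471168917801733 -0.0007517142014268732 0.0711600123332646 F [ 0.3972 -0.7182  0.4905] open 0.0008259690543188135 0.0
[-0.092  -0.4118  2.4329 -0.136   0.4269 -1.3844]
```

{"op": "arm_command", "data": {
  "increments": [
    [-0.04,0,0.03,0,0,0],
    [-0.08,0,0.06,0,0,0],
    [-0.12,0,0.1,0,0,0],
    [-0.16,0,0.13,0,0,0],
    [-0.167,0,0.134,0,0,0]
  ]
}}

```text
t: 10.25
tool_pos: [0.4908, -0.0083, 0.2159]
orientation: [0.213, 2.434, -0.082]
force: [-0.1, 0.1, 0.4]
opening: 0.0004
gripper_force: 0.0
```

```bash
python3 -c "
from h import *
t=np.radians(40)
for z in(.09,.11):need(hood(-.042,0,z),t)"
```

```text
t 10.25 need [-0.0515  0.0004 -0.0649 -0.0013  0.0005 -0.0001] 
 tip hood -0.04128702759420548 -0.000906509984904609 0.07362263500040248 F [-0.1183  0.061   0.4397] open 0.000373360272465585 0.0
t 10.25 need [-0.1159  0.0001 -0.1414 -0.0013  0.0005 -0.0001] 
 tip hood -0.04128702759420548 -0.000906509984904609 0.07362263500040248 F [-0.1183  0.061   0.4397] open 0.000373360272465585 0.0
```

{"op": "arm_command", "data": {
  "increments": [
    [-0.013,0,-0.015,0,0,0],
    [-0.026,0,-0.031,0,0,0],
    [-0.039,0,-0.046,0,0,0],
    [-0.052,0,-0.062,0,0,0],
    [-0.065,0,-0.077,0,0,0]
  ]
}}

```text
t: 10.88
tool_pos: [0.4901, -0.0081, 0.2359]
orientation: [0.213, 2.435, -0.082]
force: [-0.0, -0.1, -0.6]
opening: 0.0009
gripper_force: 0.0
```

{"op": "arm_command", "data": {
  "increments": [
    [-0.013,0,-0.015,0,0,0],
    [-0.026,0,-0.031,0,0,0],
    [-0.039,0,-0.046,0,0,0],
    [-0.052,0,-0.062,0,0,0],
    [-0.065,0,-0.077,0,0,0]
  ]
}}

```text
t: 11.5
tool_pos: [0.4895, -0.008, 0.2549]
orientation: [0.214, 2.438, -0.082]
force: [-5.3, 0.9, -3.2]
opening: 0.0006
gripper_force: 3.4
```

```bash
python3 -c "
from h import *
t=np.radians(50)
need(hood(-.042,0,.098),t);print(read_state()['q'])"
```

```text
t 11.5 need [ 0.2044  0.0007  0.0724 -0.0014 -0.0561  0.    ] 
 tip hood -0.04310921426954393 -0.0009152566946145137 0.11218622749832052 F [-5.3184  0.909  -3.2461] open 0.0005606182170505478 3.3929337188601494
[-0.1014 -0.3454  2.2987 -0.1059  0.4958 -1.4223]
```

{"op": "arm_command", "data": {
  "increments": [
    [0.05,0,0.06,0,0,0],
    [0.09,0,0.07,0,-0.015,0],
    [0.13,0,0.07,0,-0.03,0],
    [0.17,0,0.07,0,-0.045,0],
    [0.204,0,0.072,0,-0.056,0]
  ]
}}

```text
t: 12.12
tool_pos: [0.4692, -0.0043, 0.2198]
orientation: [0.197, 2.255, -0.096]
force: [-0.2, -0.2, -0.4]
opening: 0.0004
gripper_force: 0.0
```

```bash
python3 -c "
from h import *
t=np.radians(50)
need(hood(-.042,0,.115),t);need(hood(-.042,0,.19),t);print(read_state()['q'])"
```

```text
t 12.125 need [-0.0522 -0.0008 -0.0527 -0.0011  0.0023  0.0001] 
 tip hood -0.039695507900116694 -0.0005066267346682236 0.10124738754633898 F [-0.2384 -0.2364 -0.4449] open 0.00044508136292086724 0.0
t 12.125 need [-0.3412 -0.0017 -0.2917 -0.0011  0.0023  0.0001] 
 tip hood -0.039695507900116694 -0.0005066267346682236 0.10124738754633898 F [-0.2384 -0.2364 -0.4449] open 0.00044508136292086724 0.0
[-0.0913 -0.3745  2.4464 -0.3353  0.2028 -1.1901]
```

{"op": "arm_command", "data": {
  "increments": [
    [-0.015,0,-0.013,0,0,0],
    [-0.031,0,-0.026,0,0,0],
    [-0.046,0,-0.039,0,0,0],
    [-0.062,0,-0.052,0,0,0],
    [-0.077,0,-0.064,0,0,0]
  ]
}}

```text
t: 12.75
tool_pos: [0.4681, -0.0043, 0.2379]
orientation: [0.198, 2.262, -0.097]
force: [0.1, -0.2, -3.8]
opening: -0.0
gripper_force: 1.4
```

{"op": "arm_command", "data": {
  "increments": [
    [-0.015,0,-0.013,0,0,0],
    [-0.031,0,-0.026,0,0,0],
    [-0.046,0,-0.039,0,0,0],
    [-0.062,0,-0.052,0,0,0],
    [-0.077,0,-0.064,0,0,0]
  ]
}}

```text
t: 13.38
tool_pos: [0.4682, -0.0043, 0.258]
orientation: [0.198, 2.262, -0.097]
force: [-6.2, -0.5, -3.7]
opening: 0.0005
gripper_force: 3.1
```

```bash
python3 -c "
from h import *
s=read_state();print(s['q'],s['dq'],s['force']);c=snap('scene','s3.png')
a=cv2.imread('pics/s3.png')[170:350,290:440];cv2.imwrite('pics/s3c.png',cv2.resize(a,None,fx=3.3,fy=3.3,interpolation=cv2.INTER_CUBIC))"
```

```text
[-0.0911 -0.4755  2.4321 -0.2148  0.3205 -1.3144] [ 0.0013 -0.0676 -0.0165  0.0558  0.0857 -0.0587] [-6.2421 -0.4889 -3.7081]
```

View pics/s3c.png

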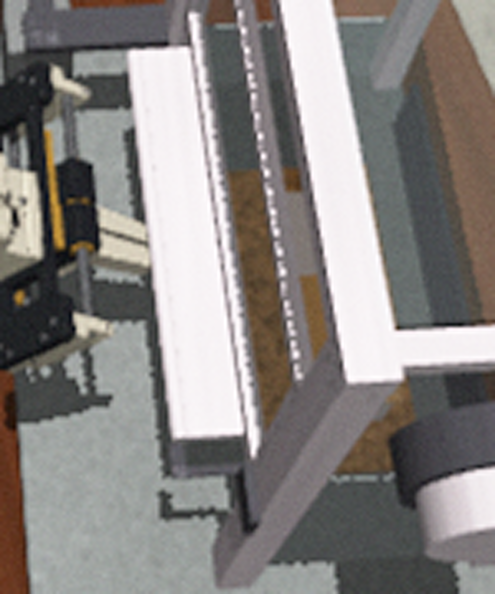

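The lip has risen and its right front corner in the crop is at (170,437). The horizontal force is growing, so I'll back the fingers off slightly as I rise.

{"op": "arm_command", "data": {
  "increments": [
    [-0.014,0,-0.014,0,0,0],
    [-0.028,0,-0.028,0,0,0],
    [-0.043,0,-0.042,0,0,0],
    [-0.057,0,-0.056,0,0,0],
    [-0.072,0,-0.07,0,0,0]
  ]
}}

```text
t: 14.05
tool_pos: [0.4673, -0.0038, 0.2791]
orientation: [0.198, 2.259, -0.096]
force: [-0.5, -0.4, -3.4]
opening: 0.0007
gripper_force: 1.4
```

```bash
python3 -c "
from h import *
need(hood(-.042,0,.17),np.radians(50.3));s=read_state();print(s['q'])
c=load('s3');c1=load('scene0');
print(tri(c,(290+170/3.3,170+437/3.3),c,(1,1))) if 0 else None
# lip corner height from scene ray on vertical line through hood (-.05,-.14)
from scipy.optimize import brentq
for z in np.arange(.12,.18,.01):
  p=hood(-.049,-.14,z);q=np.linalg.inv(c['T'])@np.r_[p,1];print(z,q[:2]/q[2]*c['fx']+[c['cx'],c['cy']],(290+170/3.3,170+437/3.3))"
```

```text
t 14.05 need [-0.0371 -0.0013 -0.0316 -0.0012 -0.0007  0.0001] 
 tip hood -0.0421609323598794 -0.0004848124528198654 0.1599344486020815 F [-0.47   -0.3773 -3.3841] open 0.0006654438131325864 1.372697101905942
[-0.0902 -0.5252  2.4225 -0.1844  0.3763 -1.3464]
0.12 [340.2407 309.4673] (341.5151515151515, 302.42424242424244)
0.13 [340.7356 308.1324] (341.5151515151515, 302.42424242424244)
0.14 [341.2394 306.7736] (341.5151515151515, 302.42424242424244)
0.15000000000000002 [341.7523 305.39  ] (341.5151515151515, 302.42424242424244)
0.16000000000000003 [342.2747 303.9811] (341.5151515151515, 302.42424242424244)
0.17000000000000004 [342.8067 302.5462] (341.5151515151515, 302.42424242424244)
```

```bash
python3 -c "
from h import *
t=snap('top','t4.png');s=snap('scene','s4.png')
def pj(c,p):
  q=np.linalg.inv(c['T'])@np.r_[p,1];return q[:2]/q[2]*c['fx']+[c['cx'],c['cy']]
for y in(-.155,-.19):
 for z in(.19,.25):
  for x in(-.067,-.01): print(y,z,x,'scene',(pj(s,hood(x,y,z))-[320,270])*5,'top',(pj(t,hood(x,y,z))-[350,140])*5)
a=cv2.imread('pics/s4.png')[270:340,320:400];b=cv2.imread('pics/t4.png')[140:210,350:430]
f=lambda i:cv2.resize(i,None,fx=5,fy=5,interpolation=cv2.INTER_CUBIC)
cv2.imwrite('pics/p4.png',np.hstack([f(a),f(b)]))"
```

```text
-0.155 0.19 -0.067 scene [ 78.9096 187.671 ] top [146.0107 268.7878]
-0.155 0.19 -0.01 scene [221.9035 178.4834] top [160.7211 163.2906]
-0.155 0.25 -0.067 scene [ 94.3327 141.8518] top [172.5718 242.2868]
-0.155 0.25 -0.01 scene [245.9152 132.2179] top [187.7573 131.9772]
-0.19 0.19 -0.067 scene [ 89.1916 275.8076] top [213.0279 280.4668]
-0.19 0.19 -0.01 scene [234.6991 266.258 ] top [227.1927 174.8545]
-0.19 0.25 -0.067 scene [105.5391 234.5527] top [242.8238 254.5234]
-0.19 0.25 -0.01 scene [259.9492 224.5152] top [257.4099 144.0877]
```

View pics/p4.png

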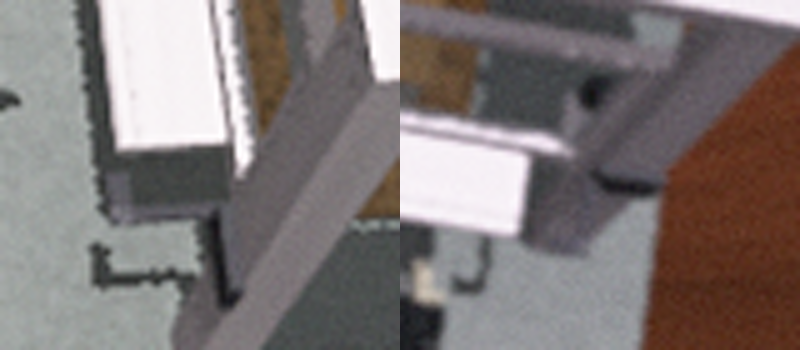

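The left half (scene) shows an L-shaped pointer: a bar at row ~212 whose tip turns towards the lip, from (108,215) to (115,175). In the top half the same tip spans (525,243)–(588,252). I'll triangulate both ends.

```bash
python3 -c "
from h import *
t=load('t4');s=load('s4')
for a,b in(((112,212),(585,250)),((115,176),(527,243)),((113,195),(556,247))):
  p,e=tri(s,(320+a[0]/5,270+a[1]/5),t,(350+(b[0]-400)/5,140+b[1]/5));d=p-np.r_[O,0];print(d@HX,d@HY,p[2],e)
a,e=tri(s,(320+118/5,270+150/5),t,(350+(527-400)/5,140+238/5));d=a-np.r_[O,0];print('lip corner',d@HX,d@HY,a[2],e)"
```

```text
-0.057779424621528894 -0.17017577309445076 0.2066682098611718 0.0006157343229611453
-0.05010796822960867 -0.14640801903501743 0.17265590288207905 0.0009147209486003748
-0.05408617424930623 -0.1586560261648202 0.1890638682537869 0.0006618695512779851
lip corner -0.051767124250386765 -0.1422089962070572 0.19306530127129967 0.0033030970064158393
```

The pointer is at about 0.20 m and the lip at about 0.178 m, so I'll creep from here.

{"op": "arm_command", "data": {
  "increments": [
    [-0.002,0,-0.002,0,0,0],
    [-0.004,0,-0.004,0,0,0],
    [-0.006,0,-0.006,0,0,0],
    [-0.008,0,-0.008,0,0,0],
    [-0.01,0,-0.009,0,0,0]
  ]
}}

```text
t: 14.78
tool_pos: [0.4668, -0.0039, 0.2807]
orientation: [0.198, 2.261, -0.097]
force: [-1.3, -0.2, -2.8]
opening: 0.0001
gripper_force: 1.7
```

{"op": "arm_command", "data": {
  "increments": [
    [-0.002,0,-0.002,0,0,0],
    [-0.004,0,-0.004,0,0,0],
    [-0.006,0,-0.006,0,0,0],
    [-0.008,0,-0.008,0,0,0],
    [-0.01,0,-0.009,0,0,0]
  ]
}}

```text
t: 15.4
tool_pos: [0.4668, -0.0039, 0.2836]
orientation: [0.198, 2.26, -0.097]
force: [-2.8, 1.2, -3.4]
opening: 0.0004
gripper_force: 2.3
```

{"op": "arm_command", "data": {
  "increments": [
    [-0.002,0,-0.002,0,0,0],
    [-0.004,0,-0.004,0,0,0],
    [-0.006,0,-0.006,0,0,0],
    [-0.008,0,-0.008,0,0,0],
    [-0.01,0,-0.009,0,0,0]
  ]
}}

```text
t: 16.02
tool_pos: [0.4668, -0.0038, 0.2865]
orientation: [0.198, 2.26, -0.097]
force: [-3.3, 0.5, -2.2]
opening: 0.0004
gripper_force: 2.4
```

{"op": "arm_command", "data": {
  "increments": [
    [-0.002,0,-0.002,0,0,0],
    [-0.004,0,-0.004,0,0,0],
    [-0.006,0,-0.006,0,0,0],
    [-0.008,0,-0.008,0,0,0],
    [-0.009,0,-0.01,0,0,0]
  ]
}}

```text
t: 16.65
tool_pos: [0.4666, -0.0038, 0.2895]
orientation: [0.198, 2.259, -0.097]
force: [-1.7, -1.1, -2.8]
opening: 0.0006
gripper_force: 1.3
```

{"op": "arm_command", "data": {
  "increments": [
    [-0.002,0,-0.002,0,0,0],
    [-0.004,0,-0.004,0,0,0],
    [-0.006,0,-0.006,0,0,0],
    [-0.008,0,-0.008,0,0,0],
    [-0.01,0,-0.01,0,0,0]
  ]
}}

```text
t: 17.27
tool_pos: [0.4662, -0.0037, 0.292]
orientation: [0.198, 2.26, -0.097]
force: [-0.4, 0.7, -2.8]
opening: 0.0002
gripper_force: 1.3
```

{"op": "arm_command", "data": {
  "increments": [
    [-0.002,0,-0.002,0,0,0],
    [-0.004,0,-0.004,0,0,0],
    [-0.006,0,-0.006,0,0,0],
    [-0.008,0,-0.008,0,0,0],
    [-0.01,0,-0.01,0,0,0]
  ]
}}

```text
t: 17.9
tool_pos: [0.466, -0.0036, 0.2948]
orientation: [0.198, 2.26, -0.097]
force: [-0.0, 0.6, -3.4]
opening: 0.0006
gripper_force: 1.3
```

{"op": "arm_command", "data": {
  "increments": [
    [-0.002,0,-0.002,0,0,0],
    [-0.004,0,-0.004,0,0,0],
    [-0.006,0,-0.006,0,0,0],
    [-0.008,0,-0.008,0,0,0],
    [-0.01,0,-0.01,0,0,0]
  ]
}}

```text
t: 18.52
tool_pos: [0.4657, -0.0036, 0.2976]
orientation: [0.198, 2.26, -0.097]
force: [0.4, 0.0, -2.7]
opening: 0.0007
gripper_force: 1.3
```

{"op": "arm_command", "data": {
  "increments": [
    [-0.002,0,-0.002,0,0,0],
    [-0.004,0,-0.004,0,0,0],
    [-0.006,0,-0.006,0,0,0],
    [-0.008,0,-0.008,0,0,0],
    [-0.01,0,-0.009,0,0,0]
  ]
}}

```text
t: 19.15
tool_pos: [0.4656, -0.0036, 0.3002]
orientation: [0.198, 2.26, -0.097]
force: [-0.8, 0.6, -3.6]
opening: 0.0001
gripper_force: 1.6
```

{"op": "arm_command", "data": {
  "increments": [
    [-0.002,0,-0.002,0,0,0],
    [-0.004,0,-0.004,0,0,0],
    [-0.006,0,-0.006,0,0,0],
    [-0.008,0,-0.008,0,0,0],
    [-0.01,0,-0.01,0,0,0]
  ]
}}

```text
t: 19.77
tool_pos: [0.4654, -0.0035, 0.3032]
orientation: [0.198, 2.26, -0.097]
force: [-0.1, 1.5, -3.7]
opening: 0.0006
gripper_force: 1.3
```

{"op": "arm_command", "data": {
  "increments": [
    [-0.002,0,-0.002,0,0,0],
    [-0.004,0,-0.004,0,0,0],
    [-0.006,0,-0.006,0,0,0],
    [-0.008,0,-0.008,0,0,0],
    [-0.01,0,-0.01,0,0,0]
  ]
}}

```text
t: 20.4
tool_pos: [0.4649, -0.0034, 0.3055]
orientation: [0.198, 2.261, -0.097]
force: [0.1, 0.8, -5.8]
opening: 0.0004
gripper_force: 2.1
```

{"op": "arm_command", "data": {
  "increments": [
    [-0.0015,0,-0.0015,0,0,0],
    [-0.003,0,-0.003,0,0,0],
    [-0.0045,0,-0.0045,0,0,0],
    [-0.006,0,-0.006,0,0,0],
    [-0.006,0,-0.006,0,0,0]
  ]
}}

```text
t: 21.02
tool_pos: [0.4646, -0.0034, 0.3068]
orientation: [0.198, 2.262, -0.097]
force: [-2.1, 0.8, -8.8]
opening: 0.0001
gripper_force: 4.1
```

Clear buffer contact: the force rises with travel.

{"op": "arm_command", "data": {
  "increments": [
    [-0.0015,0,-0.0015,0,0,0],
    [-0.003,0,-0.003,0,0,0],
    [-0.0045,0,-0.0045,0,0,0],
    [-0.0055,0,-0.0055,0,0,0],
    [-0.0055,0,-0.0055,0,0,0]
  ]
}}

```text
t: 21.65
tool_pos: [0.4645, -0.0034, 0.3083]
orientation: [0.198, 2.262, -0.097]
force: [-0.3, 0.3, -15.8]
opening: 0.0002
gripper_force: 6.2
```

{"op": "arm_command", "data": {
  "increments": [
    [0,0,0,0,0,0],
    [0,0,0,0,0,0],
    [0,0,0,0,0,0],
    [0,0,0,0,0,0],
    [0,0,0,0,0,0]
  ]
}}

```text
t: 22.28
tool_pos: [0.4645, -0.0034, 0.3084]
orientation: [0.198, 2.262, -0.097]
force: [-6.1, 0.9, -15.1]
opening: 0.0004
gripper_force: 7.8
```

Held above 8 N on the buffer for over half a second. Now I'll withdraw straight down, then back.

{"op": "arm_command", "data": {
  "increments": [
    [0.015,0,0.013,0,0,0],
    [0.04,0,0.033,0,0,0],
    [0.07,0,0.058,0,0,0],
    [0.1,0,0.083,0,0,0],
    [0.115,0,0.096,0,0,0]
  ]
}}

```text
t: 22.9
tool_pos: [0.4655, -0.0035, 0.2803]
orientation: [0.197, 2.257, -0.097]
force: [0.4, -0.0, 0.3]
opening: 0.0002
gripper_force: 0.0
```

{"op": "arm_command", "data": {
  "increments": [
    [0.03,0,-0.036,0,0,0],
    [0.06,0,-0.07,0,0,0],
    [0.09,0,-0.105,0,0,0],
    [0.12,0,-0.14,0,0,0],
    [0.12,0,-0.14,0,0,0]
  ]
}}

```text
t: 23.52
tool_pos: [0.4378, 0.0043, 0.2828]
orientation: [0.199, 2.266, -0.098]
force: [0.0, -0.7, 0.3]
opening: 0.0007
gripper_force: 0.0
```

```bash
python3 -c "
from h import *
s=read_state();print(s['q'],s['force'],s['tool_pos'])
t=snap('top','t5.png');c=snap('scene','s5.png')
a=cv2.imread('pics/s5.png')[140:340,280:400];b=cv2.imread('pics/t5.png')[140:240,220:410]
f=lambda i,k:cv2.resize(i,None,fx=k,fy=k,interpolation=cv2.INTER_CUBIC)
a=f(a,2.5);b=f(b,2.5);b=cv2.copyMakeBorder(b,0,len(a)-len(b),0,0,0)
cv2.imwrite('pics/p5.png',np.hstack([a,b]))"
```

```text
[-0.0705 -0.6644  2.4964 -0.1945  0.4509 -1.3296] [ 0.008  -0.6724  0.2996] [0.4378 0.0043 0.2828]
```

View pics/p5.png

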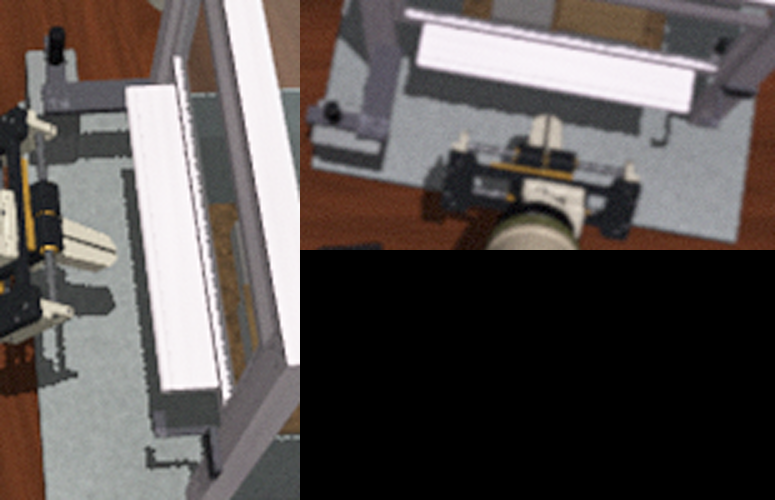

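The sash stands raised and stayed put. The bolt is drawn, with its knob far left, and the fingers are clear of the lip. I'm handing in.

```bash
python3 -c "
from plant import *
print(close_job())"
```

```text
the job is handed in; nothing more can be done
None
```

The job is handed in, but `close_job()` returned no verdict: the bolt was drawn to its hard stop, the sash was held against the buffer at about 16 N for over half a second, and it stayed up after I withdrew the arm clear.

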